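# Find the clamp nut that fits the key machine's post

### The arm

A 7-joint arm with a two-finger parallel gripper is mounted at the origin on the work surface. World frame = base frame: x ahead of the robot, y to its left, z up, the work surface at z = 0. Lengths are in m, angles in rad, forces in N, time in s.
With the tool pointing down it reaches from about 0.4 to 0.85 m from the base axis. Payload 10.4 kg.
Tool frame: the origin (TCP) lies midway between the tips of the shut fingers; the grasp point (between the pads) lies 19 mm behind it (grip_point_offset is the distance from the TCP to the grasp point, in m); y points along the fingers, z is the direction in which the jaws open and shut, and the axes are right-handed (so a half turn about y gives the same grasp; the last joint's range is limited). The gripper opens to 85 mm and grips with 20 to 120 N. Pads are 22 mm wide; open, the fingers measure 114 mm over their backs; the gripper's body (76 mm by 85 mm) begins 54 mm behind the grasp point. The pads swing forward as they close: fully open they stand 13 mm farther back than shut.
Start: joints at [1.225, 0.332, -0.065, 1.46, 0.022, 1.35, -0.088], TCP at [0.198, -0.593, 0.231] pointing down, gripper open.
Joint ranges: [-2.6, 2.6], [-0.5, 2.12], [-1.47, 1.34], [0.16, 2.42], [-1.27, 4.41], [0.06, 2.06], [-2.6, 2.6]. Speed limits (rad/s): [2.22, 2.22, 2.79, 2.79, 3.14, 3.14, 3.14].

### API

Orientations are given as a unit quaternion [x, y, z, w].
In Python, from workcell import * gives the robot as it stands.
- The arm moves only by the tool send_rows, never from a script. Its argument "motion" is a list of rows, each a list of 7 numbers: the opening in per cent of the stroke, from 0 (shut) to 100 (fully open), then the shift along the tool's x, y, z in m, then the turn, a rotation vector about the tool's x, y, z in rad. In form: [[claw, tx, ty, tz, ax, ay, az], ...]. A call has 1 to 10 rows; each row is the pose to reach, as a shift and turn from the pose commanded when the call began, along the tool's axes at that moment; what a row does not reach only later rows make up. A row lasts 1/12 s, in which the tool goes at most 41.7 mm and 7.16 degrees, less where a joint would pass 70% of its speed; a pose out of reach is approached as far as the arm can. A call with a gripper value outside its range is refused whole. The fingers move at their own pace and stop on an object; "squeeze" is the grip in N (left out, the last holds). Time passes only in rows, so rows that repeat a pose let the fingers close. It gives the time, the measured TCP pose, the force and the opening at its end, in the units of the state.
- get_obs(): the state, without advancing time (a new reading comes with each control period).
- camera(name): name is "side" or "top"; returns a dict with "pixels" (480x640x3 uint8, red, green, blue), "range_z" (480x640 float32, m along the optical axis (not along the pixel's ray), 0 where there is no reading), "fovy" (degrees; the focal length in pixels is half the picture's height over the tangent of half this angle, whatever the lens; pixels are square), "cx", "cy" (the principal point, pixels), "dist_coeffs" ([k1, k2, p1, p2, k3] as OpenCV has them; the pictures are not rectified), "view" (4x4, takes a point from world to camera coordinates). Camera axes: x right, y down, z forward; pixel columns grow to the right and rows downward; lengths in m; the calibration is good to about 2 mm. A picture is of the moment at which its call begins.
- hand_in(): hands the job in, once; it reports no verdict.
The state is a dict: "clock": time; "joint_pos": joint angles; "joint_velocities": joint speeds; "tau": joint torques, N m; "position": TCP position; "ee_rot": TCP orientation; "ft_force": force on the tool from outside, world axes, zero at the start; "torque": the same for the moment, N m; "grip_width": opening from 0.0 (shut) to 1.0 (fully open).
Only numpy, scipy, OpenCV 4.12 (cv2) and the standard library are available. Lean on these libraries where they do the work, as an engineer would, in place of code of your own. Each camera call takes 0.05 s, during which the arm holds its last target.

### The job

The key clamp on the bench has lost its nut, and only one of the three T-handled nuts standing by it has the right thread: try them on the clamp's threaded post and screw the one that fits clockwise all the way down until its skirt rests on the clamp plate. Leave that nut there, leave the two others standing upright on the bench clear of the clamp, and do not disturb the parts bin, the oil bottle or the brush.

Things in the scene. Friction and masses are not known exactly. Their poses are not given: they have to be found in the camera images.
- clamp: The key clamp, fixed to the bench: grey base 150 x 110 x 28 mm (long along its x), a square steel plate 75 x 75 mm on it, top 45 mm above the bench, and a threaded post standing in the plate's middle. A dark stop bar crosses the base at +x, top 40 mm above the bench. Origin: centre of the underside, under the post; z up.
- post_foot (a point): On the post's axis at the plate's top face, axes as the clamp's. Right-hand thread, 30 mm across, three ridges; their upper ends lie 21 mm above the plate, at the clamp's x axis and 120 degrees to either side. The fitting nut sinks 1 mm per 10 degrees of clockwise turn if gently pressed. Home, its point is 38 mm above this one and it turns at most some 25 degrees more.
- post_tip (a point): Top of the post, 34 mm above the plate: a cone 9 mm across at the tip, widening over 10 mm to the 19 mm core. The fitting nut slips over it and lands with its rim 6 to 18 mm above the plate, lowest if its inner studs are just under 120 degrees clockwise of a ridge end; it then needs 60 to 180 degrees of turn. A wrong nut stays 16 mm or more above the plate however it is turned.
- nut_a_mid (a point): Loose T-handled clamp nut, 0.15 to 0.3 kg, upright on the bench: steel skirt 42 mm across, 44 mm tall, open below; on it a straight black handle bar 90 mm long, 16 mm thick, 32 mm tall (44 to 76 mm above the rim). Point: on the axis, 38 mm above the bottom rim; x along the bar, z up.
- nut_b_mid (a point): Second nut: outside, point and axes as nut_a. The three look alike and differ only inside the skirt: exactly one (a, b or c) fits the post; of the others one stops on the post's tip and one rests on top of the thread, spins and does not sink when turned.
- nut_c_mid (a point): Third nut: outside, point and axes as nut_a. Whichever nut fits has three studs inside its skirt, 6 mm above the rim, one at its x axis and the others 120 degrees to either side; they ride on the post's ridges.
- bin: Bystander: open red plastic parts bin 130 x 100 x 60 mm with key blanks in it; origin at the centre of its underside.
- oil: Bystander: oil bottle, 48 mm in diameter, 130 mm tall, standing; origin at the centre of its underside.
- brush: Bystander: bench brush lying on the bench, about 200 mm long; origin under its middle.
There are look-alikes about, which are no part of the job. What is shaped like the part that bears nut_c_mid but orange, purple or yellow is not meant.

How it is judged:
By the outcome, as a careful person would: the job done as asked, in the order asked, and still so for the second after the job is handed in, with the robot touching nothing.
It also fails if it takes over 72 s, if anything falls off the work surface, if the arm or the gripper's body presses on something with over 40 N, if the wrist force passes 120 N, or if a joint passes its speed limit or range.

## Working session

There is one attempt and no reset: what is moved stays moved. The work goes in short steps, Python scripts to look and compute and a tool call to move; the robot and the scene stay as the last step left them, time stands still between calls to the robot, and variables do not carry over. Pictures are saved under pics/ and viewed, and the job is handed in when it is done.

Besides the shell and the picture viewer there is one more tool, called as name(argument=value, ...), one argument or row to a line, values as JSON. send_rows: Moves the arm, as the interface text tells. Its arguments: {"type":"object","properties":{"motion":{"type":"array"},"squeeze":{"type":"number"}},"required":["motion"]}

```bash
ls; mkdir -p pics; cat > h.py <<'E'
from workcell import *
import numpy as np, cv2
def cam(n):
    c=camera(n); h=c["pixels"].shape[0]; f=h/2/np.tan(np.radians(c["fovy"])/2)
    c["K"]=np.array([[f,0,c["cx"]],[0,f,c["cy"]],[0,0,1]]); c["D"]=np.array(c["dist_coeffs"],float); c["V"]=np.array(c["view"]); return c
def save(c,name,crop=None,s=1):
    im=c["pixels"][:,:,::-1]
    if crop: x0,y0,x1,y1=crop; im=im[y0:y1,x0:x1]
    cv2.imwrite("pics/"+name,cv2.resize(im,None,fx=s,fy=s,interpolation=cv2.INTER_CUBIC))
def ray(c,uv):
    p=cv2.undistortPoints(np.array(uv,float).reshape(-1,1,2),c["K"],c["D"]).reshape(-1,2)
    R=c["V"][:3,:3];t=c["V"][:3,3]; d=np.c_[p,np.ones(len(p))]@R; return -R.T@t,d
def onz(c,uv,z):
    o,d=ray(c,uv); return o+d*((z-o[2])/d[:,2])[:,None]
def cloud(c):
    h,w=c["range_z"].shape; u,v=np.meshgrid(np.arange(w),np.arange(h)); o,d=ray(c,np.c_[u.ravel(),v.ravel()])
    P=o+d*c["range_z"].ravel()[:,None]; P[c["range_z"].ravel()==0]=np.nan; return P.reshape(h,w,3)
def proj(c,P):
    R=c["V"][:3,:3];t=c["V"][:3,3]; return cv2.projectPoints(np.array(P,float).reshape(-1,1,3),cv2.Rodrigues(R)[0],t,c["K"],c["D"])[0].reshape(-1,2)
E
python3 - <<'E'
from h import *
print(get_obs())
for n in("top","side"):
    c=cam(n); save(c,n+"0.png"); print(n,c["fovy"],c["D"],c["V"].round(3).tolist(), (-c["V"][:3,:3].T@c["V"][:3,3]).round(3))
E
```

```text
pics
{'clock': 0.0, 'joint_pos': array([ 1.22541711,  0.33287586, -0.06468641,  1.46094462,  0.02159226,
        1.3498775 , -0.08853014]), 'joint_velocities': array([ 8.60067020e-04, -1.18844849e-03, -1.03011893e-03,  1.10562976e-03,
       -4.41513827e-04,  3.50676259e-05,  4.25791164e-04]), 'tau': array([-1.08204618e-03, -6.25455880e+01,  4.83110652e-02, -3.91613674e+01,
        1.60372298e-02,  9.80706769e-03, -2.19768327e-05]), 'position': array([ 0.19812493, -0.59237602,  0.23051182]), 'ee_rot': array([-0.11371819,  0.69840721, -0.6974309 ,  0.11351511]), 'ft_force': array([-0.16180171, -0.05458157,  0.00081025]), 'torque': array([ 0.00990807, -0.04888305,  0.02883926]), 'grip_width': 0.9998333115685463}
top 51.325097189780784 [-0.09733154  0.          0.          0.          0.        ] [[0.012, -1.0, -0.014, 0.013], [-0.983, -0.009, -0.183, 0.541], [0.183, 0.015, -0.983, 0.978], [0.0, 0.0, 0.0, 1.0]] [0.352 0.003 1.061]
side 55.30250225838973 [-0.08617876  0.          0.          0.          0.        ] [[-0.986, -0.165, -0.022, 0.555], [-0.091, 0.646, -0.758, 0.095], [0.139, -0.746, -0.652, 1.027], [0.0, 0.0, 0.0, 1.0]] [0.414 0.796 0.753]
```

View pics/top0.png

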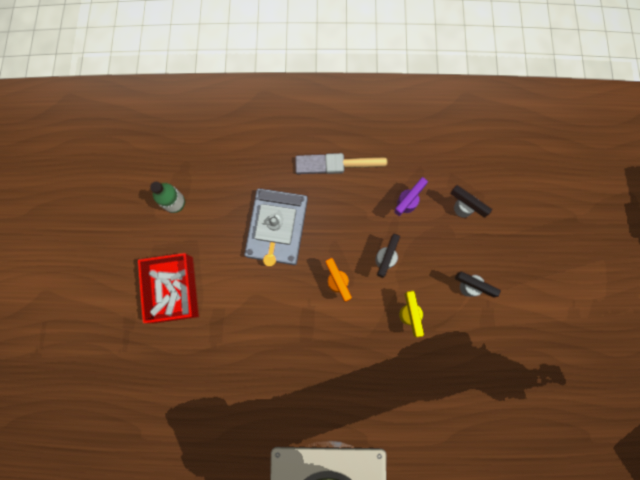

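View pics/side0.png

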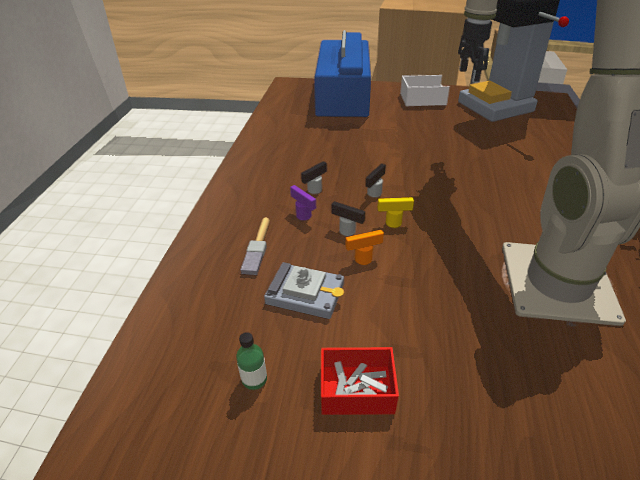

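Top view: three black-barred nuts with steel skirts at px (388,256), (471,201) and (478,285). The orange (338,280), purple (411,197) and yellow (414,314) pieces are look-alikes to ignore. The clamp is at (275,226), the bin at (167,290), the oil bottle at (168,197) and the brush at (340,163).

```bash
cat > m.py <<'E'
from h import *
def bars(c):
    P=cloud(c); hsv=cv2.cvtColor(c["pixels"],cv2.COLOR_RGB2HSV)
    z=P[...,2]
    out=[]
    m=((z>0.066)&(z<0.086)&(P[...,0]>0.25)&(P[...,0]<0.8)&(abs(P[...,1])<0.5)).astype(np.uint8)
    n,l,st,ce=cv2.connectedComponentsWithStats(m)
    for i in range(1,n):
        if st[i,4]<60: continue
        q=P[l==i]; col=c["pixels"][l==i].mean(0)
        r=cv2.minAreaRect((q[:,:2]*1000).astype(np.float32))
        b=cv2.boxPoints(r); e=[b[1]-b[0],b[2]-b[1]]; L=[np.linalg.norm(x) for x in e]; a=e[int(np.argmax(L))]
        out.append((ce[i].round(),col.round(),np.round(r[0],1),np.round(sorted(L),1),round(np.degrees(np.arctan2(a[1],a[0]))%180,1),np.nanmedian(q[:,2]).round(4)))
    return out
if __name__=="__main__":
    for n in("top","side"):
        c=cam(n); print(n)
        for o in bars(c): print(*o)
        if n=="top":
            save(c,"clampcrop.png",(225,170,330,280),5); save(c,"nutscrop.png",(320,160,520,350),4)
        P=cloud(c)
        for lo,hi,nm in((0.024,0.031,"base"),(.036,.0415,"stop"),(.0425,.05,"plate"),(.06,.085,"post")):
            m=((P[...,2]>lo)&(P[...,2]<hi)&(P[...,0]>.42)&(P[...,0]<.66)&(P[...,1]>.02)&(P[...,1]<.2))
            q=P[m]; 
            if len(q)<4: continue
            r=cv2.minAreaRect((q[:,:2]*1000).astype(np.float32)); print(nm,len(q),np.round(r[0],1),np.round(r[1],1),round(r[2],1),q.mean(0).round(4))
E
python3 m.py
```

```text
top
[411. 195.] [133.  65. 173.] [ 626.2 -163.9] [16.1 91.4] 140.0 0.0759
[169. 198.] [ 65. 100.  65.] [619.  337.6] [30.2 47.7] 139.5 0.079
[472. 200.] [52. 41. 38.] [ 618.5 -289.8] [17.8 90.3] 55.7 0.0757
[274. 221.] [140. 145. 141.] [572.3 115.2] [16.7 22. ] 1.8 0.074
[388. 255.] [57. 49. 47.] [ 502.6 -115.7] [16.2 89.9] 158.7 0.0761
[338. 279.] [228. 136.   1.] [452.9 -16.8] [16.3 89.8] 26.5 0.076
[478. 284.] [51. 45. 44.] [ 445.8 -295.7] [17.8 89.4] 66.0 0.0759
[414. 314.] [215. 207.   0.] [ 386.4 -166.2] [16.8 89. ] 12.0 0.0758
base 1578 [564.6 116.1] [110.3 162.2] 81.7 [0.5527 0.1154 0.0279]
stop 372 [572.4 112.3] [ 95.3 134.2] 83.7 [0.616  0.1066 0.0396]
plate 1021 [585.  113.7] [ 87.  104.4] 81.4 [0.5721 0.1148 0.0453]
post 117 [568.5 114.6] [24.6 28.4] 27.3 [0.5689 0.1147 0.0699]
side
[313. 169.] [50. 42. 40.] [ 618.9 -285. ] [19.4 87.3] 52.9 0.0749
[375. 172.] [56. 45. 40.] [ 447.7 -293.9] [19.2 90.8] 62.9 0.0754
[303. 194.] [117.  57. 145.] [ 626.1 -162.6] [17.4 92.5] 139.2 0.0748
[395. 201.] [190. 167.  10.] [ 387.8 -165.2] [21.8 89.6] 10.7 0.0747
[348. 209.] [51. 44. 41.] [ 504.7 -113.4] [19.6 88.9] 160.6 0.0748
[364. 236.] [201. 115.  10.] [454.7 -13.7] [20.1 87.7] 24.9 0.0747
[304. 271.] [127. 128. 123.] [569.1 119.2] [17.2 21.5] 16.7 0.0731
[251. 363.] [56. 90. 59.] [621.3 355.7] [29.8 47.8] 22.3 0.0788
base 1059 [565.3 118.9] [112.1 159.6] 81.5 [0.5505 0.1394 0.0279]
stop 335 [572.4 119.5] [ 90.8 136.5] 79.0 [0.6119 0.1196 0.0394]
plate 698 [583.  118.2] [ 81.1 100.7] 81.4 [0.5698 0.1233 0.045 ]
post 113 [570.1 120.1] [29.3 26.2] 1.3 [0.5688 0.1209 0.0687]
```

View pics/clampcrop.png

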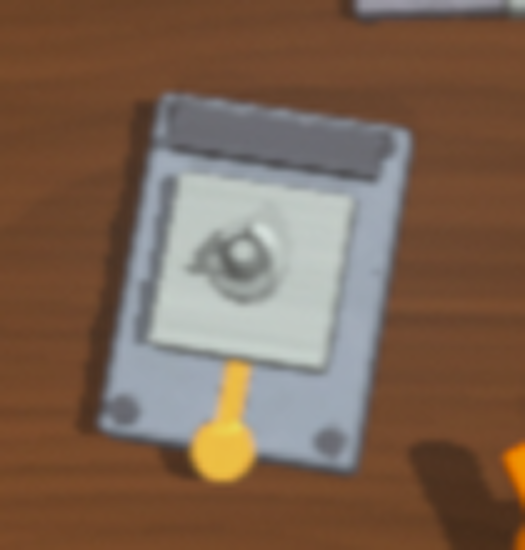

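View pics/nutscrop.png

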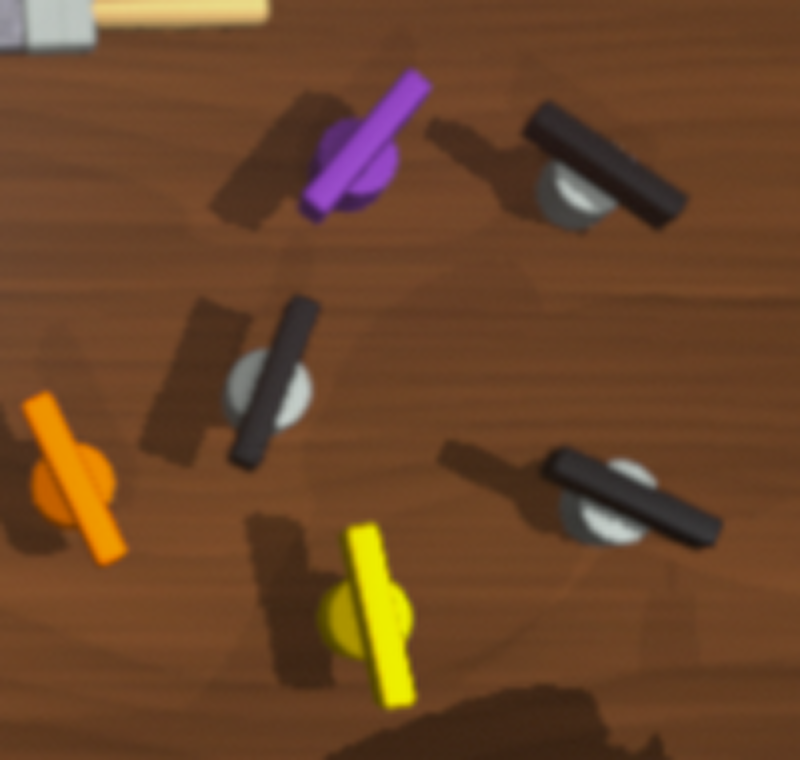

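Both crops confirm it: exactly three black-barred steel-skirted nuts, the coloured ones are excluded. The stop bar is at the clamp's far (+x world) end, so clamp yaw ≈ -8.5°. Next: a finer measurement and the tool axes.

```bash
python3 - <<'E'
from h import *
from scipy.spatial.transform import Rotation as R
o=get_obs(); print(R.from_quat(o["ee_rot"]).as_matrix().round(3), o["position"])
def rect(uvm,c,z):
    cs,_=cv2.findContours(uvm.astype(np.uint8),cv2.RETR_EXTERNAL,cv2.CHAIN_APPROX_NONE)
    k=max(cs,key=cv2.contourArea).reshape(-1,2)
    q=onz(c,k,z)[:,:2]*1000; r=cv2.minAreaRect(q.astype(np.float32))
    return np.round(r[0],1),np.round(r[1],1),round(r[2],2)
for n in("top","side"):
    c=cam(n);P=cloud(c)
    near=lambda x,y,r:(np.hypot(P[...,0]-x,P[...,1]-y)<r)
    for nm,x,y in(("A",.503,-.115),("B",.6185,-.288),("C",.4465,-.295)):
        print(n,nm,rect(near(x,y,.06)&(P[...,2]>.0725),c,.076))
    pl=near(.570,.117,.058)&(P[...,2]>.0425)
    # keep plate within
    print(n,"plate",rect(cv2.morphologyEx(pl.astype(np.uint8),cv2.MORPH_OPEN,np.ones((5,5))),c,.045))
    ba=near(.565,.117,.12)&(P[...,2]>.02)
    print(n,"base",rect(cv2.morphologyEx(ba.astype(np.uint8),cv2.MORPH_OPEN,np.ones((7,7))),c,.028))
    t=near(.570,.117,.02)&(P[...,2]>.0765); q=P[t]; print(n,"tip",len(q),q.mean(0).round(4), q[:,2].max(), )
E
```

```text
[[-0.948 -0.     0.317]
 [-0.317  0.001 -0.948]
 [ 0.    -1.    -0.001]] [ 0.19818977 -0.59251046  0.23082606]
top A (array([ 502.5, -115.4]), array([16. , 89.6]), 68.53)
top B (array([ 618.6, -289.7]), array([90.2, 17.8]), 53.55)
top C (array([ 445.6, -295.5]), array([89. , 18.2]), 65.92)
top plate (array([569.8, 119.2]), array([73.5, 65.7]), 59.14)
top base (array([565.1, 115.6]), array([110.2, 159.5]), 81.58)
top tip 24 [0.5698 0.1152 0.0791] 0.08215882593429713
side A (array([ 504.3, -111.6]), array([20. , 89.7]), 69.5)
side B (array([ 618.4, -286. ]), array([86.8, 19.1]), 57.11)
side C (array([ 448.2, -290.9]), array([96. , 17.7]), 64.56)
side plate (array([569.8, 118.3]), array([75.9, 74.7]), 81.57)
side base (array([565.6, 121. ]), array([118. , 157.1]), 81.47)
side tip 17 [0.57   0.1178 0.0784] 0.08030078542052743
```

```bash
cat >> h.py <<'E'
from scipy.spatial.transform import Rotation as Rot
def st():
    o=get_obs(); M=Rot.from_quat(o["ee_rot"]).as_matrix()
    print("t",round(o["clock"],2),"pos",o["position"].round(4),"zang",round(np.degrees(np.arctan2(M[1,2],M[0,2])),1),"tilt",(M[:2,1]*1000).round(1),"F",o["ft_force"].round(1),"T",o["torque"].round(2),"grip",round(o["grip_width"],3),"j7",o["joint_pos"][6].round(2))
    return o,M
def mv(x,y,z,ang=None):
    o,M=st(); d=M.T@(np.array([x,y,z])-o["position"])
    if ang is None: print("shift",d.round(4)); return
    T=np.array([[np.sin(np.radians(ang))*-1*-1,0,np.cos(np.radians(ang))],[-np.cos(np.radians(ang)),0,np.sin(np.radians(ang))],[0,-1,0]])
    # x = y cross z : y=(0,0,-1), z=(c,s,0) -> (s,-c,0)
    print("shift",d.round(4),"rot",Rot.from_matrix(M.T@T).as_rotvec().round(3))
E
python3 -c "
from h import *
mv(.5035,-.1135,.13,68.5)"
```

```text
t 0.3 pos [ 0.1983 -0.5926  0.2311] zang -71.5 tilt [-0.1  0.4] F [-0.7  0.3  1.1] T [ 0.04 -0.    0.01] grip 0.998 j7 -0.09
shift [-0.4415  0.1012 -0.3575] rot [ 0.000e+00 -2.443e+00 -1.000e-03]
```

send_rows(
  motion=[
    [100,-0.4415,0.04,-0.3575,0,-2.443,0],
    [100,-0.4415,0.04,-0.3575,0,-2.443,0],
    [100,-0.4415,0.04,-0.3575,0,-2.443,0],
    [100,-0.4415,0.04,-0.3575,0,-2.443,0],
    [100,-0.4415,0.04,-0.3575,0,-2.443,0],
    [100,-0.4415,0.04,-0.3575,0,-2.443,0],
    [100,-0.4415,0.04,-0.3575,0,-2.443,0],
    [100,-0.4415,0.04,-0.3575,0,-2.443,0],
    [100,-0.4415,0.04,-0.3575,0,-2.443,0],
    [100,-0.4415,0.04,-0.3575,0,-2.443,0],
  ],
  squeeze=60,
)

```text
clock: 1.13
position: [0.4223, -0.2404, 0.2022]
ee_rot: [0.502, -0.498, 0.498, -0.502]
ft_force: [2.0, -0.3, -0.1]
grip_width: 1.0
```

```bash
python3 -c "
from h import *
mv(.5035,-.1135,.13,68.5)"
```

```text
t 1.13 pos [ 0.4223 -0.2404  0.2022] zang 0.5 tilt [ 0.4 -0.8] F [ 2.  -0.3 -0.1] T [-0.04 -0.08 -0.04] grip 1.0 j7 0.4
shift [-0.1263  0.0721  0.0822] rot [ 0.000e+00 -1.188e+00  1.000e-03]
```

send_rows(
  motion=[
    [100,-0.1263,0.04,0.0822,0,-1.188,0],
    [100,-0.1263,0.04,0.0822,0,-1.188,0],
    [100,-0.1263,0.04,0.0822,0,-1.188,0],
    [100,-0.1263,0.04,0.0822,0,-1.188,0],
    [100,-0.1263,0.04,0.0822,0,-1.188,0],
    [100,-0.1263,0.04,0.0822,0,-1.188,0],
    [100,-0.1263,0.04,0.0822,0,-1.188,0],
    [100,-0.1263,0.04,0.0822,0,-1.188,0],
    [100,-0.1263,0.04,0.0822,0,-1.188,0],
    [100,-0.1263,0.04,0.0822,0,-1.188,0],
  ],
)

```text
clock: 1.97
position: [0.5036, -0.1158, 0.162]
ee_rot: [0.695, -0.131, 0.131, -0.695]
ft_force: [0.1, 0.3, 0.0]
grip_width: 1.001
```

```bash
python3 -c "
from h import *
mv(.5035,-.1135,.041,68.5)
c=cam('top');save(c,'t1.png',(320,180,480,320),5)
c=cam('side');save(c,'s1.png',(270,100,430,240),5)
"
```

```text
t 1.97 pos [ 0.5036 -0.1158  0.162 ] zang 68.6 tilt [ 0.  -0.1] F [0.1 0.3 0. ] T [0.02 0.03 0.03] grip 1.001 j7 1.22
shift [-0.0009  0.121   0.0021] rot [0.    0.001 0.   ]
```

View pics/t1.png

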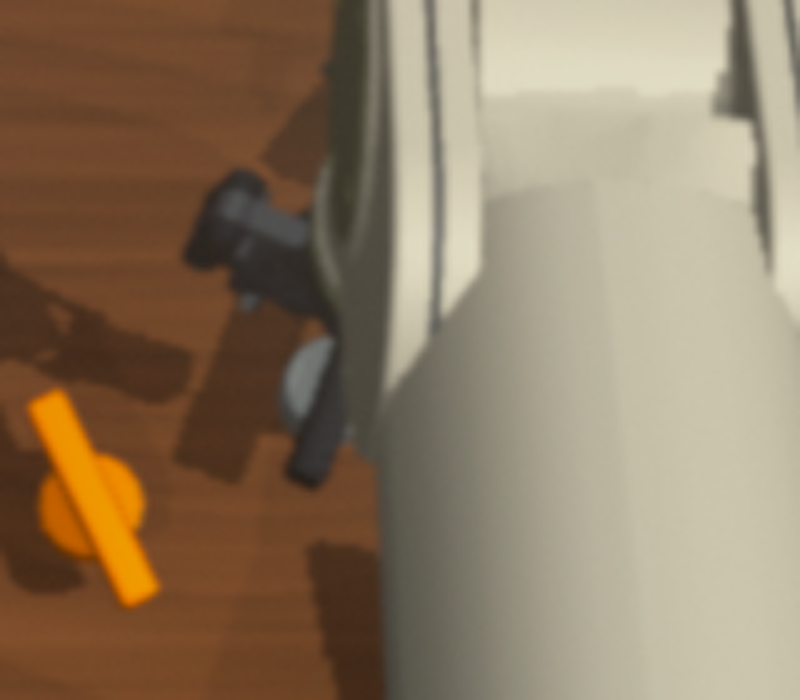

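View pics/s1.png

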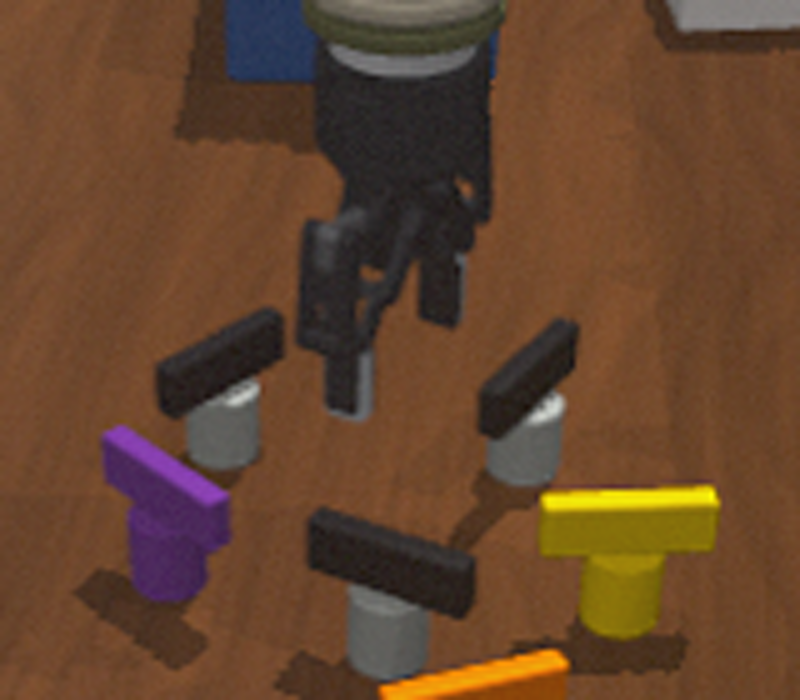

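The side crop shows open fingers straddling the direction of nut A (its bar at crop ~(390,560)), and the gripper is aligned. The top view is blocked by the arm. The tips must stay above the skirt top (44 mm), so I grip with TCP z ≈ 0.048.

send_rows(
  motion=[
    [100,-0.0009,0.04,0.0021,0,0,0],
    [100,-0.0009,0.08,0.0021,0,0,0],
    [100,-0.0009,0.114,0.0021,0,0,0],
    [100,-0.0009,0.114,0.0021,0,0,0],
    [0,-0.0009,0.114,0.0021,0,0,0],
    [0,-0.0009,0.114,0.0021,0,0,0],
    [0,-0.0009,0.114,0.0021,0,0,0],
    [0,-0.0009,0.114,0.0021,0,0,0],
    [0,-0.0009,0.114,0.0021,0,0,0],
  ],
)

```text
clock: 2.82
position: [0.5045, -0.1138, 0.0496]
ee_rot: [0.695, -0.133, 0.135, -0.694]
ft_force: [0.4, -0.1, 0.0]
grip_width: 0.299
```

```bash
python3 -c "
from h import *
st()
c=cam('side');save(c,'s2.png',(270,100,430,240),5)
"
```

```text
t 2.82 pos [ 0.5045 -0.1138  0.0496] zang 68.2 tilt [ 2.3 -1.1] F [ 0.4 -0.1  0. ] T [-0.02 -0.02  0.02] grip 0.299 j7 1.11
```

View pics/s2.png

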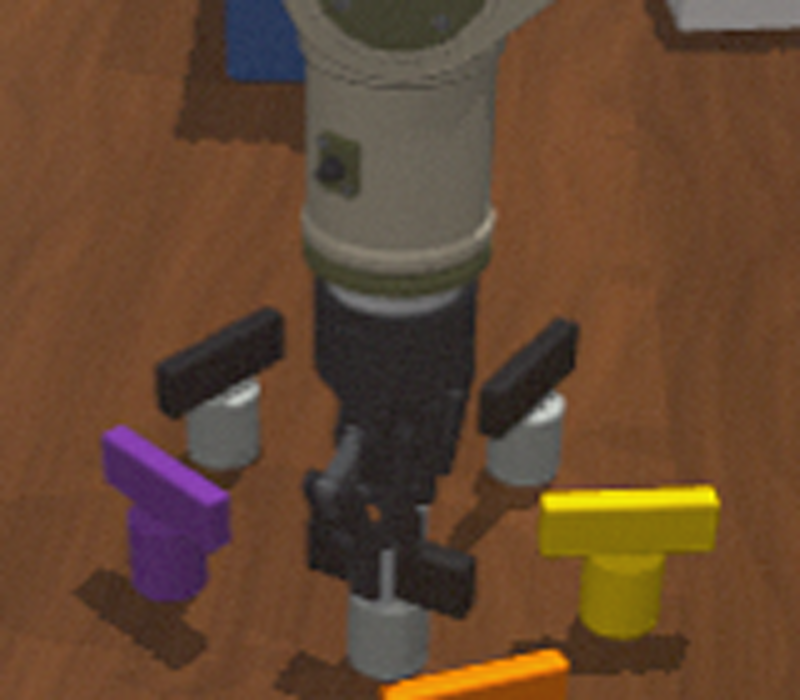

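Nut A is between the pads, which are still closing (25 mm). I'll close fully and then lift.

send_rows(
  motion=[
    [0,0,0,0,0,0,0],
    [0,0,0,0,0,0,0],
    [0,0,0,0,0,0,0],
    [0,0,-0.02,0,0,0,0],
    [0,0,-0.06,0,0,0,0],
    [0,0,-0.1,0,0,0,0],
    [0,0,-0.1,0,0,0,0],
  ],
)

```text
clock: 3.45
position: [0.5071, -0.1135, 0.155]
ee_rot: [0.695, -0.13, 0.137, -0.694]
ft_force: [1.6, 0.6, -1.3]
grip_width: 0.175
```

```bash
python3 -c "
from h import *
mv(.570,.1165,.16,96.6)
"
```

```text
t 3.45 pos [ 0.5071 -0.1135  0.155 ] zang 68.2 tilt [ 9.1 -2.7] F [ 1.6  0.6 -1.3] T [-0.   -0.14  0.02] grip 0.175 j7 1.2
shift [-0.0269 -0.0051  0.2369] rot [ 0.001 -0.496  0.01 ]
```

send_rows(
  motion=[
    [0,-0.0269,-0.015,0.2369,0,-0.496,0.008],
    [0,-0.0269,-0.015,0.2369,0,-0.496,0.008],
    [0,-0.0269,-0.015,0.2369,0,-0.496,0.008],
    [0,-0.0269,-0.015,0.2369,0,-0.496,0.008],
    [0,-0.0269,-0.015,0.2369,0,-0.496,0.008],
    [0,-0.0269,-0.015,0.2369,0,-0.496,0.008],
    [0,-0.0269,-0.015,0.2369,0,-0.496,0.008],
    [0,-0.0269,-0.015,0.2369,0,-0.496,0.008],
    [0,-0.0269,-0.015,0.2369,0,-0.496,0.008],
    [0,-0.0269,-0.015,0.2369,0,-0.496,0.008],
  ],
)

```text
clock: 4.28
position: [0.5665, 0.1149, 0.1626]
ee_rot: [-0.706, -0.037, 0.043, 0.706]
ft_force: [0.6, -0.5, -1.2]
grip_width: 0.177
```

```bash
cat > chk.py <<'E'
from h import *
import sys
mv(.570,.1165,.13,96.6)
tag=sys.argv[1]
for n in("side","top"):
    c=cam(n); o=get_obs(); p=o["position"]
    P=cloud(c); save(c,f"{n}_{tag}.png",(225,140,385,300) if n=="side" else (200,130,360,290),4)
    # skirt points: grey, between TCP-0.045 and TCP-0.010
    z=P[...,2]; pix=c["pixels"].astype(int); grey=(pix.max(2)-pix.min(2)<30)&(pix.min(2)>60)
    m=grey&(z>p[2]-.047)&(z<p[2]-.010)&(np.hypot(P[...,0]-p[0],P[...,1]-p[1])<.045)&(z>.082)
    q=P[m]
    if len(q)<30: print(n,"few",len(q)); continue
    from scipy.optimize import least_squares
    r=least_squares(lambda a:np.hypot(q[:,0]-a[0],q[:,1]-a[1])-.021,p[:2],loss='soft_l1',f_scale=.001)
    print(n,len(q),"skirt axis",r.x.round(4),"TCP",p.round(4),"rms",np.sqrt(np.mean(r.fun**2)).round(4),"zmin",q[:,2].min().round(4))
    v,u=np.where(m); print("  px",u.min(),u.max(),v.min(),v.max())
E
python3 chk.py a
```

```text
t 4.28 pos [0.5665 0.1149 0.1626] zang 96.5 tilt [-8.4  0.1] F [ 0.6 -0.5 -1.2] T [-0.   -0.01 -0.02] grip 0.177 j7 1.18
shift [0.0039 0.0326 0.0011] rot [-0.001 -0.002 -0.008]
side 260 skirt axis [0.5659 0.1151] TCP [0.5666 0.1148 0.1627] rms 0.0011 zmin 0.116
  px 295 315 245 262
top few 0
```

View pics/side_a.png

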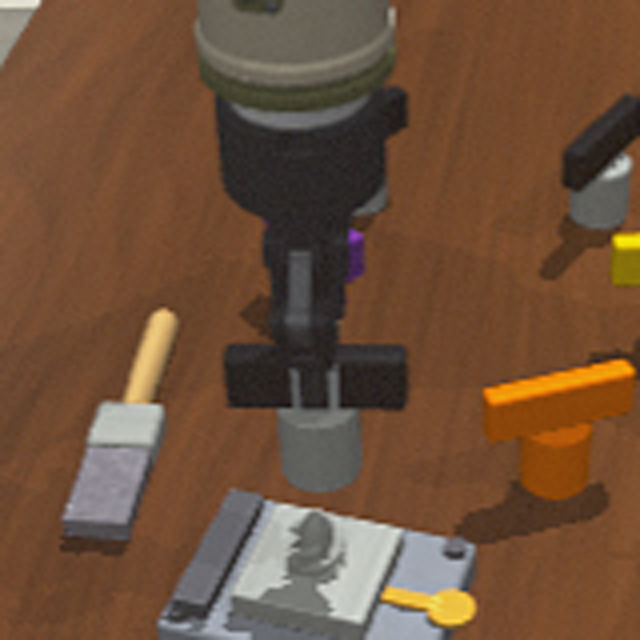

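View pics/top_a.png

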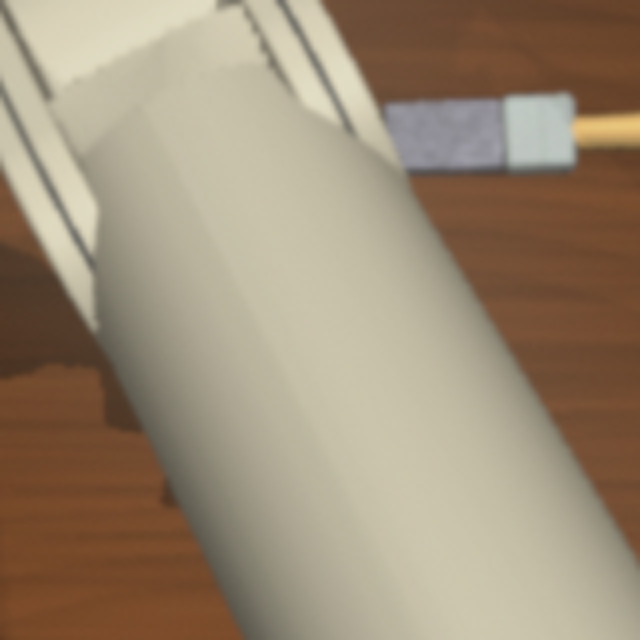

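Side view: nut A hangs straight, its bar is centred in the jaws (crop x≈316), and the post tip is visible at crop (317,520). The top view is blocked. In the side camera the skirt axis matches the TCP, so the post's TCP target is ≈ (0.5705, 0.1172).

send_rows(
  motion=[
    [0,0.0042,0.015,0.0018,0,0,-0.008],
    [0,0.0042,0.028,0.0018,0,0,-0.008],
    [0,0.0042,0.028,0.0018,0,0,-0.008],
    [0,0.0042,0.028,0.0018,0,0,-0.008],
  ],
)

```text
clock: 4.72
position: [0.5696, 0.118, 0.1342]
ee_rot: [-0.705, -0.04, 0.041, 0.706]
ft_force: [0.2, -0.5, -1.1]
grip_width: 0.173
```

```bash
python3 - <<'E'
from h import *
mv(.5705,.1172,.11,96.6)
c=cam("side");save(c,"side_a2.png",(260,200,360,300),6)
E
```

```text
t 4.72 pos [0.5696 0.118  0.1342] zang 96.6 tilt [-2.   1.4] F [ 0.2 -0.5 -1.1] T [ 0.02 -0.03  0.01] grip 0.173 j7 1.15
shift [ 0.0008  0.0242 -0.0009] rot [-0.002 -0.001 -0.002]
```

View pics/side_a2.png

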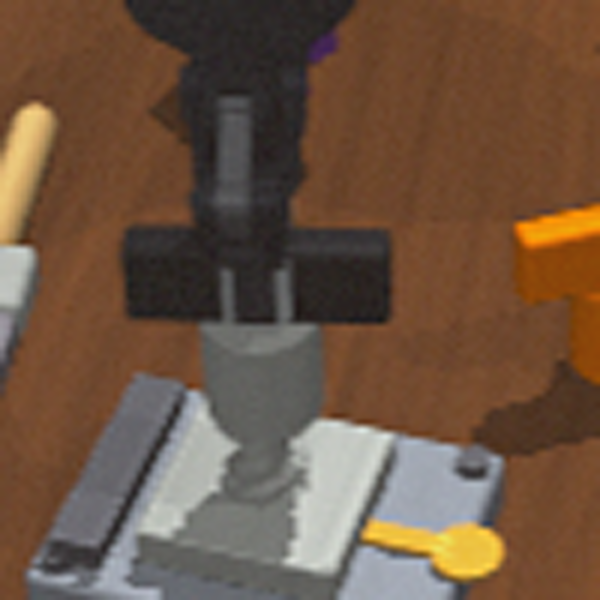

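The skirt (crop x≈263) is centred over the post (≈262). Lowering gently.

send_rows(
  motion=[
    [0,0.0006,0.005,-0.0006,0,0,0],
    [0,0.0006,0.01,-0.0006,0,0,0],
    [0,0.0006,0.014,-0.0006,0,0,0],
    [0,0.0006,0.018,-0.0006,0,0,0],
  ],
)

```text
clock: 5.1
position: [0.5716, 0.117, 0.1179]
ee_rot: [0.706, 0.041, -0.04, -0.706]
ft_force: [-9.4, -9.1, 41.0]
grip_width: 0.175
```

```bash
python3 -c "
from h import *
st()"
```

```text
t 5.1 pos [0.5716 0.117  0.1179] zang 96.5 tilt [ 1.1 -0.4] F [-9.4 -9.1 41. ] T [-2.33  2.49  0.  ] grip 0.175 j7 1.14
```

Contact at rim ≈ +24 mm with a sideways push (-9,-9 N): I may be off-centre. I'll back up, shift toward -x,-y, and retry.

```bash
python3 -c "
from h import *
mv(.5695,.1150,.1225)"
```

```text
t 5.1 pos [0.5716 0.117  0.1179] zang 96.5 tilt [ 1.1 -0.4] F [-9.4 -9.1 41. ] T [-2.33  2.49  0.  ] grip 0.175 j7 1.14
shift [-0.0023 -0.0046 -0.0018]
```

send_rows(
  motion=[
    [0,0,-0.006,0,0,0,0],
    [0,-0.0023,-0.006,-0.0018,0,0,0],
    [0,-0.0023,-0.003,-0.0018,0,0,0],
    [0,-0.0023,-0.003,-0.0018,0,0,0],
  ],
)

```text
clock: 5.43
position: [0.5696, 0.1162, 0.1199]
ee_rot: [-0.705, -0.041, 0.04, 0.707]
ft_force: [2.9, -0.3, -1.3]
grip_width: 0.177
```

```bash
python3 -c "
from h import *
st()"
```

```text
t 5.43 pos [0.5696 0.1162 0.1199] zang 96.6 tilt [1.9 2.3] F [ 2.9 -0.3 -1.3] T [-0.02 -0.83 -0.04] grip 0.177 j7 1.15
```

send_rows(
  motion=[
    [0,0.0005,0.002,-0.0005,0,0,0],
    [0,0.0005,0.004,-0.0005,0,0,0],
    [0,0.0005,0.004,-0.0005,0,0,0],
  ],
)

```text
clock: 5.68
position: [0.5708, 0.1162, 0.1179]
ee_rot: [-0.705, -0.042, 0.04, 0.707]
ft_force: [-1.7, -1.7, 16.2]
grip_width: 0.18
```

```bash
python3 -c "
from h import *
st()
c=cam('side');save(c,'side_a3.png',(260,200,360,300),6)"
```

```text
t 5.68 pos [0.5708 0.1162 0.1179] zang 96.6 tilt [3.1 2.1] F [-1.7 -1.7 16.2] T [-0.41  0.31  0.07] grip 0.18 j7 1.15
```

View pics/side_a3.png

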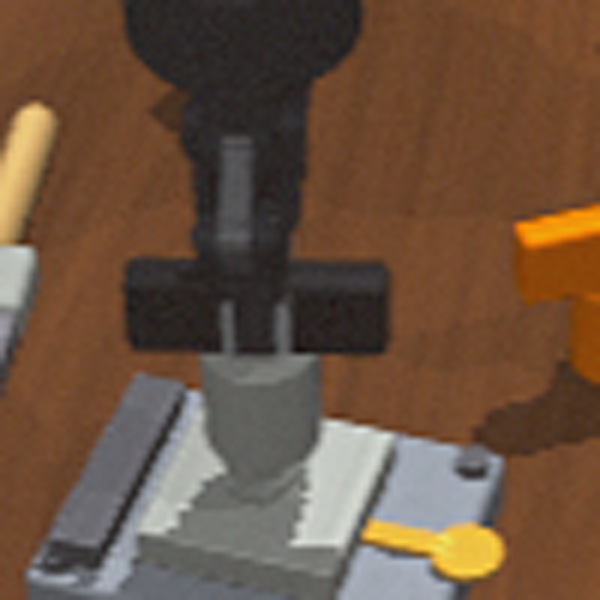

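Nut A stops dead at the same height (rim ≈ 24 mm above the plate) whether offset or centred, now with little side force. It is a wrong nut (stops on the tip). Back to its spot.

```bash
python3 -c "
from h import *
mv(.5045,-.1138,.165,68.3)"
```

```text
t 5.73 pos [0.5708 0.1162 0.1179] zang 96.6 tilt [3.1 2.1] F [-0.7 -1.2 16.3] T [-0.45  0.34  0.04] grip 0.177 j7 1.15
shift [-0.0921 -0.0478 -0.2208] rot [-0.003  0.494  0.003]
```

send_rows(
  motion=[
    [0,0,-0.035,0,0,0,0],
    [0,0,-0.05,0,0,0,0],
    [0,-0.0921,-0.05,-0.2208,0,0.494,0],
    [0,-0.0921,-0.05,-0.2208,0,0.494,0],
    [0,-0.0921,-0.05,-0.2208,0,0.494,0],
    [0,-0.0921,-0.05,-0.2208,0,0.494,0],
    [0,-0.0921,-0.05,-0.2208,0,0.494,0],
    [0,-0.0921,-0.05,-0.2208,0,0.494,0],
    [0,-0.0921,-0.05,-0.2208,0,0.494,0],
    [0,-0.0921,-0.05,-0.2208,0,0.494,0],
  ],
)

```text
clock: 6.57
position: [0.5023, -0.1161, 0.1648]
ee_rot: [-0.694, 0.135, -0.134, 0.695]
ft_force: [0.2, 0.8, -2.5]
grip_width: 0.179
```

```bash
python3 -c "
from h import *
mv(.5045,-.1138,.050,68.3)"
```

```text
t 6.57 pos [ 0.5023 -0.1161  0.1648] zang 68.1 tilt [-1.5  2. ] F [ 0.2  0.8 -2.5] T [ 0.04  0.04 -0.04] grip 0.179 j7 1.21
shift [0.0014 0.1148 0.0028] rot [-0.001 -0.004 -0.002]
```

send_rows(
  motion=[
    [0,0.001,0.04,0.002,0,0,0],
    [0,0.001,0.08,0.002,0,0,0],
    [0,0.001,0.104,0.002,0,0,0],
    [0,0.001,0.112,0.002,0,0,0],
    [0,0.001,0.112,0.002,0,0,0],
    [0,0.001,0.112,0.002,0,0,0],
  ],
)

```text
clock: 7.07
position: [0.5058, -0.1115, 0.0544]
ee_rot: [-0.694, 0.133, -0.133, 0.695]
ft_force: [0.1, -0.1, -1.4]
grip_width: 0.173
```

```bash
python3 -c "
from h import *
st()"
```

```text
t 7.07 pos [ 0.5058 -0.1115  0.0544] zang 68.4 tilt [0.7 2.5] F [ 0.1 -0.1 -1.4] T [-0.01 -0.06 -0.01] grip 0.173 j7 1.12
```

send_rows(
  motion=[
    [0,0,0.003,0,0,0,0],
    [0,0,0.005,0,0,0,0],
    [0,0,0.005,0,0,0,0],
    [30,0,0.005,0,0,0,0],
    [60,0,0.005,0,0,0,0],
    [100,0,0.003,0,0,0,0],
    [100,0,0.003,0,0,0,0],
    [100,0,-0.03,0,0,0,0],
    [100,0,-0.07,0,0,0,0],
    [100,0,-0.1,0,0,0,0],
  ],
)

```text
clock: 7.9
position: [0.5054, -0.1124, 0.1561]
ee_rot: [-0.694, 0.133, -0.133, 0.695]
ft_force: [1.0, -1.1, 0.5]
grip_width: 1.004
```

```bash
python3 -c "
from h import *
mv(.6185,-.2875,.15,55.5-90)
mv(.6185,-.2875,.15,55.5-90+180)
mv(.447,-.2935,.15,65.5+90)
mv(.447,-.2935,.15,65.5-90)
c=cam('side');save(c,'s4.png',(240,100,440,270),4)
"
```

```text
t 7.9 pos [ 0.5054 -0.1124  0.1561] zang 68.3 tilt [1.1 2.1] F [ 1.  -1.1  0.5] T [-0.02 -0.09 -0.03] grip 1.004 j7 1.2
shift [ 0.1698  0.0058 -0.121 ] rot [-0.002  1.795 -0.002]
t 7.9 pos [ 0.5054 -0.1124  0.1561] zang 68.3 tilt [1.1 2.1] F [ 1.  -1.1  0.5] T [-0.02 -0.09 -0.03] grip 1.004 j7 1.2
shift [ 0.1698  0.0058 -0.121 ] rot [-0.002 -1.347  0.002]
t 7.9 pos [ 0.5054 -0.1124  0.1561] zang 68.3 tilt [1.1 2.1] F [ 1.  -1.1  0.5] T [-0.02 -0.09 -0.03] grip 1.004 j7 1.2
shift [ 0.0126  0.0056 -0.1899] rot [-0.002 -1.521  0.002]
t 7.9 pos [ 0.5054 -0.1124  0.1561] zang 68.3 tilt [1.1 2.1] F [ 1.  -1.1  0.5] T [-0.02 -0.09 -0.03] grip 1.004 j7 1.2
shift [ 0.0126  0.0056 -0.1899] rot [-0.002  1.62  -0.002]
```

View pics/s4.png

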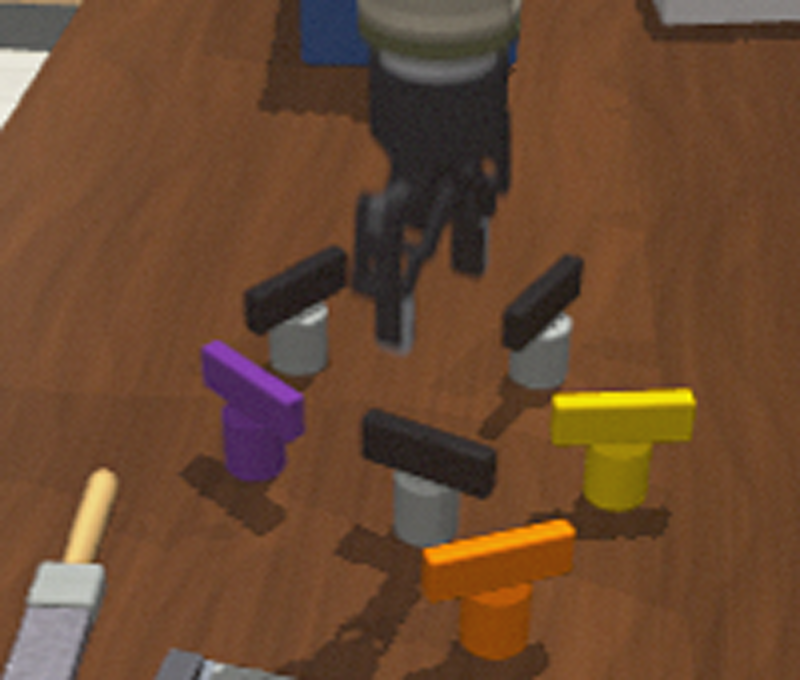

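Nut A stands upright again at crop (425,470). Next is nut B (crop (298,315)): the gripper goes there with jaws at -35°.

send_rows(
  motion=[
    [100,0.1698,0.006,-0.121,0,1.8,0],
    [100,0.1698,0.006,-0.121,0,1.8,0],
    [100,0.1698,0.006,-0.121,0,1.8,0],
    [100,0.1698,0.006,-0.121,0,1.8,0],
    [100,0.1698,0.006,-0.121,0,1.8,0],
    [100,0.1698,0.006,-0.121,0,1.8,0],
    [100,0.1698,0.006,-0.121,0,1.8,0],
    [100,0.1698,0.006,-0.121,0,1.8,0],
    [100,0.1698,0.006,-0.121,0,1.8,0],
    [100,0.1698,0.006,-0.121,0,1.8,0],
  ],
)

```text
clock: 8.78
position: [0.6181, -0.2879, 0.1471]
ee_rot: [-0.483, 0.516, -0.515, 0.484]
ft_force: [0.8, 0.4, -0.5]
grip_width: 1.003
```

```bash
python3 -c "
from h import *
mv(.6185,-.2875,.12,-35)"
```

```text
t 8.78 pos [ 0.6181 -0.2879  0.1471] zang -3.7 tilt [0.1 2.2] F [ 0.8  0.4 -0.5] T [-0.02 -0.02  0.01] grip 1.003 j7 0.18
shift [-0.0004  0.0271  0.0003] rot [ 0.001  0.547 -0.002]
```

send_rows(
  motion=[
    [100,0,0.005,0,0,0.547,0],
    [100,0,0.005,0,0,0.547,0],
    [100,0,0.005,0,0,0.547,0],
    [100,0,0.005,0,0,0.547,0],
    [100,0,0.03,0,0,0.547,0],
    [100,0,0.07,0,0,0.547,0],
    [100,0,0.09,0,0,0.547,0],
    [100,0,0.09,0,0,0.547,0],
  ],
)

```text
clock: 9.45
position: [0.6149, -0.2865, 0.0517]
ee_rot: [-0.33, 0.629, -0.623, 0.327]
ft_force: [-1.4, -0.6, -1.6]
grip_width: 0.996
```

```bash
python3 -c "
from h import *
mv(.6185,-.2875,.049,-35)
c=cam('side');save(c,'s5.png',(240,80,400,240),4)
c=cam('top');save(c,'t5.png',(390,120,550,280),4)"
```

```text
t 9.45 pos [ 0.6149 -0.2865  0.0517] zang -34.6 tilt [-7.7  5.2] F [-1.4 -0.6 -1.6] T [ 0.02  0.04 -0.03] grip 0.996 j7 -0.35
shift [-0.0012  0.0026  0.0035] rot [0.009 0.006 0.   ]
```

View pics/s5.png

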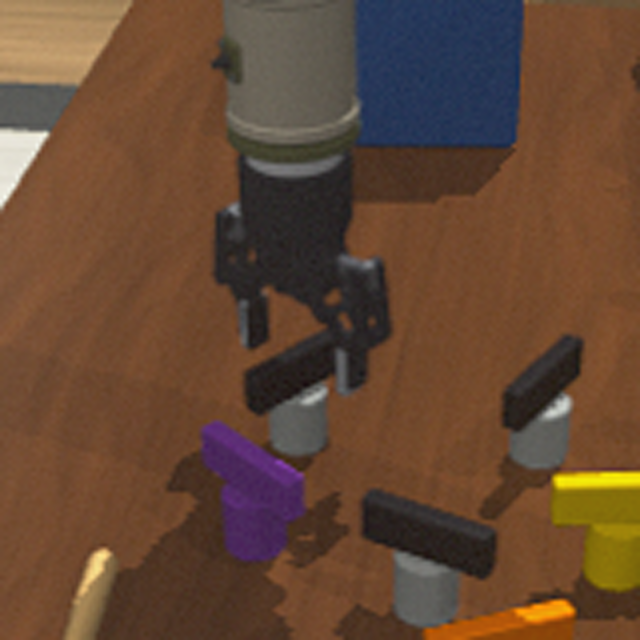

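View pics/t5.png

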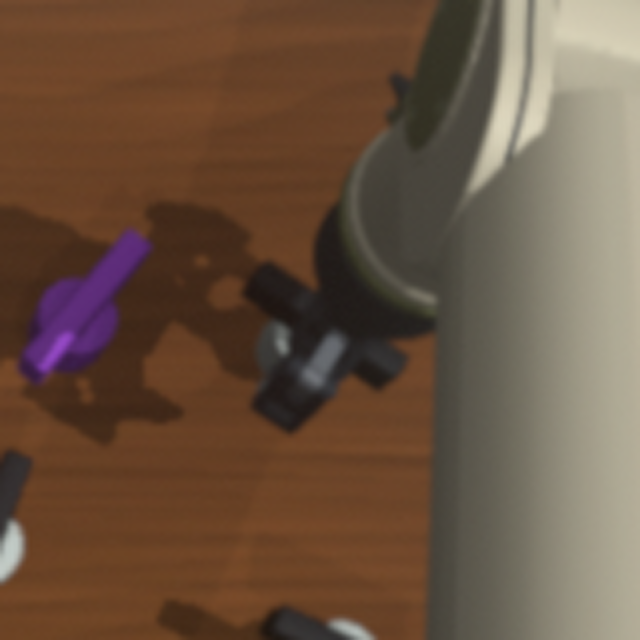

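Both views: the open fingers straddle nut B's bar, gripper centred on it. I'll trim the pose, close, and lift.

send_rows(
  motion=[
    [100,-0.001,0.002,0.0035,0.005,0,0],
    [50,-0.001,0.002,0.0035,0.005,0,0],
    [0,-0.001,0.002,0.0035,0.005,0,0],
    [0,-0.001,0.002,0.0035,0.005,0,0],
    [0,-0.001,0.002,0.0035,0.005,0,0],
    [0,-0.001,0.002,0.0035,0.005,0,0],
    [0,-0.001,0.002,0.0035,0.005,0,0],
    [0,-0.001,0.002,0.0035,0.005,0,0],
    [0,-0.001,0.002,0.0035,0.005,0,0],
  ],
)

```text
clock: 10.3
position: [0.6217, -0.2891, 0.0556]
ee_rot: [0.327, -0.625, 0.627, -0.33]
ft_force: [-0.3, 0.6, 3.6]
grip_width: 0.165
```

```bash
python3 -c "
from h import *
mv(.5705,.1158,.165,96.6)"
```

```text
t 10.3 pos [ 0.6217 -0.2891  0.0556] zang -34.7 tilt [ 4.7 -1.2] F [-0.3  0.6  3.6] T [-0.01  0.19  0.01] grip 0.165 j7 -0.35
shift [-0.304  -0.1101 -0.2719] rot [-0.004 -2.291  0.004]
```

send_rows(
  motion=[
    [0,0,-0.03,0,0,0,0],
    [0,0,-0.07,0,0,0,0],
    [0,-0.304,-0.11,-0.2719,0,-2.29,0],
    [0,-0.304,-0.11,-0.2719,0,-2.29,0],
    [0,-0.304,-0.11,-0.2719,0,-2.29,0],
    [0,-0.304,-0.11,-0.2719,0,-2.29,0],
    [0,-0.304,-0.11,-0.2719,0,-2.29,0],
    [0,-0.304,-0.11,-0.2719,0,-2.29,0],
    [0,-0.304,-0.11,-0.2719,0,-2.29,0],
    [0,-0.304,-0.11,-0.2719,0,-2.29,0],
  ],
)

```text
clock: 11.13
position: [0.5789, 0.042, 0.1572]
ee_rot: [-0.589, 0.389, -0.392, 0.59]
ft_force: [1.4, -0.0, -2.8]
grip_width: 0.169
```

```bash
python3 -c "
from h import *
mv(.5705,.1158,.165,96.6)"
```

```text
t 11.13 pos [0.5789 0.042  0.1572] zang 23.0 tilt [ 3.8 -1.3] F [ 1.4 -0.  -2.8] T [-0.01 -0.06  0.03] grip 0.169 j7 0.09
shift [-0.0712 -0.0079  0.0211] rot [-1.000e-03 -1.285e+00  4.000e-03]
```

send_rows(
  motion=[
    [0,-0.0712,-0.008,0.0211,0,-1.285,0],
    [0,-0.0712,-0.008,0.0211,0,-1.285,0],
    [0,-0.0712,-0.008,0.0211,0,-1.285,0],
    [0,-0.0712,-0.008,0.0211,0,-1.285,0],
    [0,-0.0712,-0.008,0.0211,0,-1.285,0],
    [0,-0.0712,-0.008,0.0211,0,-1.285,0],
    [0,-0.0712,-0.008,0.0211,0,-1.285,0],
    [0,-0.0712,-0.008,0.0211,0,-1.285,0],
    [0,-0.0712,-0.008,0.0211,0,-1.285,0],
    [0,-0.0712,-0.008,0.0211,0,-1.285,0],
  ],
)

```text
clock: 11.97
position: [0.5715, 0.114, 0.1647]
ee_rot: [0.707, 0.03, -0.027, -0.706]
ft_force: [-0.1, -0.8, -3.9]
grip_width: 0.172
```

```bash
python3 -c "
from h import *
mv(.5705,.1158,.165,96.6)"
```

```text
t 11.97 pos [0.5715 0.114  0.1647] zang 94.6 tilt [ 3.4 -1.2] F [-0.1 -0.8 -3.9] T [0.01 0.06 0.02] grip 0.172 j7 1.15
shift [-0.0009 -0.0003  0.0019] rot [ 0.002 -0.035  0.003]
```

send_rows(
  motion=[
    [0,-0.0009,0.01,0.0019,0.002,-0.035,0.003],
    [0,-0.0009,0.024,0.0019,0.002,-0.035,0.003],
    [0,-0.0009,0.024,0.0019,0.002,-0.035,0.003],
    [0,-0.0009,0.024,0.0019,0.002,-0.035,0.003],
  ],
)

```text
clock: 12.3
position: [0.5701, 0.1156, 0.1399]
ee_rot: [-0.706, -0.037, 0.038, 0.706]
ft_force: [-0.2, 0.2, -2.4]
grip_width: 0.172
```

```bash
sed -i 's/(.570,.1165,.13,96.6)/(.5705,.1158,.11,96.6)/; s/for n in("side","top")/for n in("side",)/; s/(225,140,385,300)/(260,200,360,300)/; s/,4)/,6)/' chk.py; python3 chk.py b
```

```text
t 12.3 pos [0.5701 0.1156 0.1399] zang 96.2 tilt [-1.3  0.4] F [-0.2  0.2 -2.4] T [-0.   -0.02 -0.04] grip 0.172 j7 1.16
shift [0.0004 0.0299 0.0001] rot [-0.001 -0.008 -0.001]
side 310 skirt axis [0.5714 0.1154] TCP [0.5707 0.1158 0.1408] rms 0.0032 zmin 0.0939
  px 293 312 253 270
```

View pics/side_b.png

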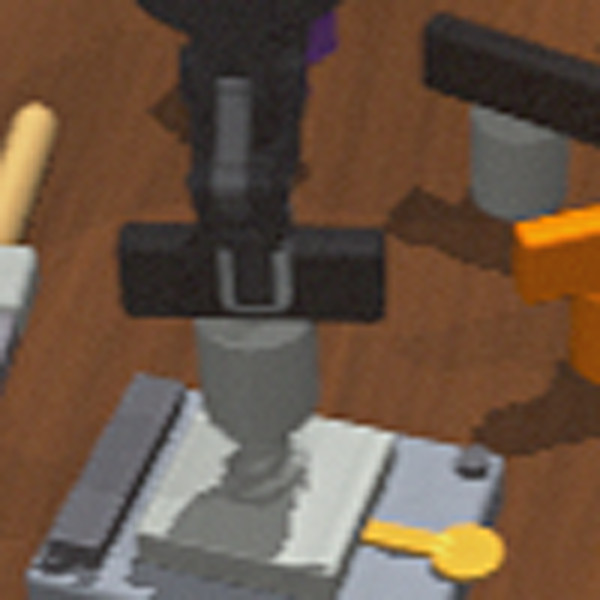

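Nut B hangs straight, bar centred on the pads, and the skirt is over the post. Its rim is 55.5 mm below the TCP this time (the tips sit higher on the bar). Lowering.

send_rows(
  motion=[
    [0,-0.0006,0.005,0,0,-0.008,0],
    [0,-0.0006,0.01,0,0,-0.008,0],
    [0,-0.0006,0.014,0,0,-0.008,0],
    [0,-0.0006,0.017,0,0,-0.008,0],
  ],
)

```text
clock: 12.68
position: [0.5702, 0.1158, 0.1236]
ee_rot: [-0.706, -0.042, 0.041, 0.706]
ft_force: [-0.1, -0.5, -2.5]
grip_width: 0.175
```

```bash
python3 -c "
from h import *
mv(.570,.1158,.115,96.6)"
```

```text
t 12.68 pos [0.5702 0.1158 0.1236] zang 96.7 tilt [0.7 0.6] F [-0.1 -0.5 -2.5] T [0.03 0.02 0.03] grip 0.175 j7 1.15
shift [-0.0002  0.0086 -0.    ] rot [-0.     0.002  0.001]
```

send_rows(
  motion=[
    [0,0,0.004,0,0,0,0],
    [0,0,0.007,0,0,0,0],
    [0,0,0.01,0,0,0,0],
    [0,0,0.01,0,0,0,0],
  ],
)

```text
clock: 13.02
position: [0.5702, 0.116, 0.1138]
ee_rot: [-0.706, -0.042, 0.041, 0.706]
ft_force: [-1.2, 0.1, -1.8]
grip_width: 0.172
```

```bash
python3 -c "
from h import *
mv(.570,.1158,.115,96.6)"
```

```text
t 13.02 pos [0.5702 0.116  0.1138] zang 96.7 tilt [0.7 0.7] F [-1.2  0.1 -1.8] T [-0.04  0.18 -0.01] grip 0.172 j7 1.15
shift [-0.0003 -0.0012 -0.0001] rot [-0.001  0.002  0.001]
```

send_rows(
  motion=[
    [0,0,0.002,0,0,0,0],
    [0,0,0.004,0,0,0,0],
    [0,0,0.005,0,0,0,0],
  ],
)

```text
clock: 13.27
position: [0.572, 0.1166, 0.1128]
ee_rot: [-0.706, -0.043, 0.04, 0.706]
ft_force: [-7.2, -3.3, 33.5]
grip_width: 0.175
```

```bash
python3 chk.py b2
```

```text
t 13.27 pos [0.572  0.1166 0.1128] zang 96.7 tilt [5.2 0.5] F [-7.2 -3.3 33.5] T [-0.98  2.32 -0.05] grip 0.175 j7 1.15
shift [-0.0016  0.0027 -0.0006] rot [0.    0.002 0.005]
side 188 skirt axis [0.5723 0.1155] TCP [0.572  0.1165 0.1127] rms 0.0034 zmin 0.082
  px 293 312 263 274
```

View pics/side_b2.png

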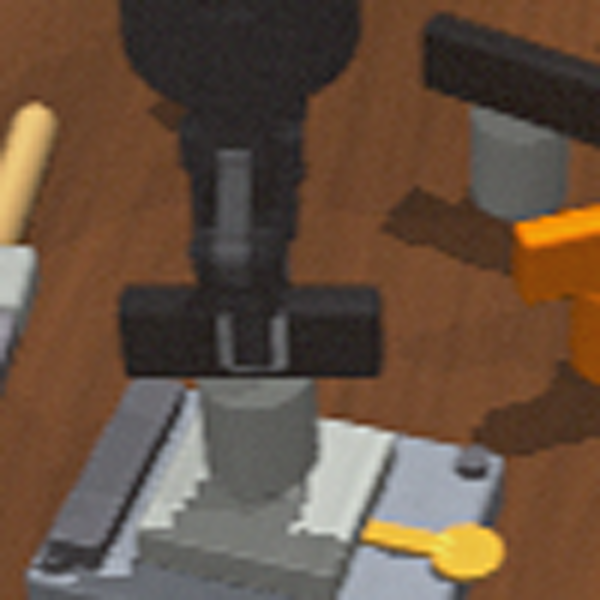

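B went past A's stop to roughly 12–13 mm above the plate and then met firm contact, so it could be the fit. I'll turn it clockwise 50° with light pressing and see if it sinks.

send_rows(
  motion=[
    [0,0,-0.002,0,0,0.05,0],
    [0,0,-0.0015,0,0,0.17,0],
    [0,0,-0.001,0,0,0.29,0],
    [0,0,0.0,0,0,0.41,0],
    [0,0,0.001,0,0,0.53,0],
    [0,0,0.0015,0,0,0.65,0],
    [0,0,0.002,0,0,0.77,0],
    [0,0,0.003,0,0,0.87,0],
    [0,0,0.003,0,0,0.87,0],
  ],
)

```text
clock: 14.07
position: [0.5716, 0.1166, 0.108]
ee_rot: [-0.656, 0.261, -0.263, 0.658]
ft_force: [-0.9, 0.6, 10.0]
grip_width: 0.173
```

```bash
python3 -c "
from h import *
mv(.570,.1158,.115)"
```

```text
t 14.07 pos [0.5716 0.1166 0.108 ] zang 46.5 tilt [4.3 1.3] F [-0.9  0.6 10. ] T [ 0.05  0.44 -0.25] grip 0.173 j7 0.33
shift [-0.0006 -0.007  -0.0016]
```

It sank 5 mm in 50° with 10 N, so nut B is the one that fits. Continuing clockwise.

send_rows(
  motion=[
    [0,0,0.0007,0,0,0.12,0],
    [0,0,0.0014,0,0,0.24,0],
    [0,0,0.0021,0,0,0.36,0],
    [0,0,0.0028,0,0,0.48,0],
    [0,0,0.0035,0,0,0.6,0],
    [0,0,0.0042,0,0,0.72,0],
    [0,0,0.0048,0,0,0.84,0],
    [0,0,0.0054,0,0,0.94,0],
    [0,0,0.0058,0,0,1.0,0],
    [0,0,0.0058,0,0,1.0,0],
  ],
)

```text
clock: 14.9
position: [0.572, 0.1165, 0.1024]
ee_rot: [0.45, -0.544, 0.545, -0.453]
ft_force: [0.2, 0.5, 8.9]
grip_width: 0.178
```

```bash
python3 chk.py b3
```

```text
t 14.9 pos [0.572  0.1165 0.1024] zang -10.7 tilt [5.1 1.4] F [0.2 0.5 8.9] T [ 0.01  0.04 -0.15] grip 0.178 j7 -0.61
shift [ 0.001  -0.0077 -0.0013] rot [-0.005 -1.872  0.003]
side 82 skirt axis [0.5739 0.1165] TCP [0.5719 0.1166 0.1023] rms 0.0034 zmin 0.082
  px 302 313 261 274
```

View pics/side_b3.png

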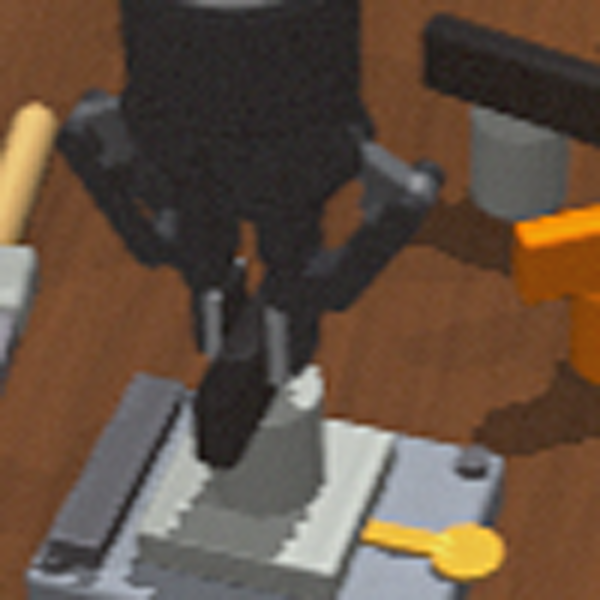

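Sinking at the right rate (5.6 mm per 57°) and nearly down. Continuing until z stops and the torque rises.

send_rows(
  motion=[
    [0,0,0.0007,0,0,0.12,0],
    [0,0,0.0014,0,0,0.24,0],
    [0,0,0.002,0,0,0.36,0],
    [0,0,0.0023,0,0,0.42,0],
    [0,0,0.0023,0,0,0.42,0],
  ],
)

```text
clock: 15.37
position: [0.5726, 0.1165, 0.1006]
ee_rot: [0.326, -0.626, 0.627, -0.33]
ft_force: [1.5, -0.2, 10.9]
grip_width: 0.172
```

```bash
python3 -c "
from h import *
st()"
```

```text
t 15.37 pos [0.5726 0.1165 0.1006] zang -34.7 tilt [6.5 1.4] F [ 1.5 -0.2 10.9] T [-0.31 -0.11 -0.03] grip 0.172 j7 -1.01
```

send_rows(
  motion=[
    [0,0,0.0005,0,0,0.1,0],
    [0,0,0.001,0,0,0.2,0],
    [0,0,0.0014,0,0,0.3,0],
    [0,0,0.0014,0,0,0.3,0],
  ],
)

```text
clock: 15.7
position: [0.5735, 0.1163, 0.1005]
ee_rot: [0.227, -0.668, 0.669, -0.233]
ft_force: [0.0, -1.9, 19.2]
grip_width: 0.172
```

```bash
python3 -c "
from h import *
st()"
```

```text
t 15.7 pos [0.5735 0.1163 0.1005] zang -52.1 tilt [8.7 1.4] F [ 0.  -1.9 19.2] T [-0.61  0.16 -0.08] grip 0.172 j7 -1.3
```

z has stopped at 0.1005, exactly the predicted home height. A small extra turn checks that it binds.

send_rows(
  motion=[
    [0,0,-0.0005,0,0,0.08,0],
    [0,0,-0.0005,0,0,0.16,0],
    [0,0,-0.0005,0,0,0.16,0],
  ],
)

```text
clock: 15.95
position: [0.5733, 0.1163, 0.1005]
ee_rot: [0.173, -0.685, 0.685, -0.179]
ft_force: [2.1, -0.3, 15.0]
grip_width: 0.169
```

```bash
python3 chk.py b4
```

```text
t 15.95 pos [0.5733 0.1163 0.1005] zang -61.1 tilt [8.1 1.5] F [ 2.1 -0.3 15. ] T [-0.52 -0.08  0.01] grip 0.169 j7 -1.45
shift [ 0.0026 -0.0095 -0.0009] rot [-1.200e-02 -2.753e+00  1.000e-03]
side 112 skirt axis [0.5724 0.1142] TCP [0.5733 0.1164 0.1005] rms 0.0039 zmin 0.082
  px 295 313 265 274
```

View pics/side_b4.png

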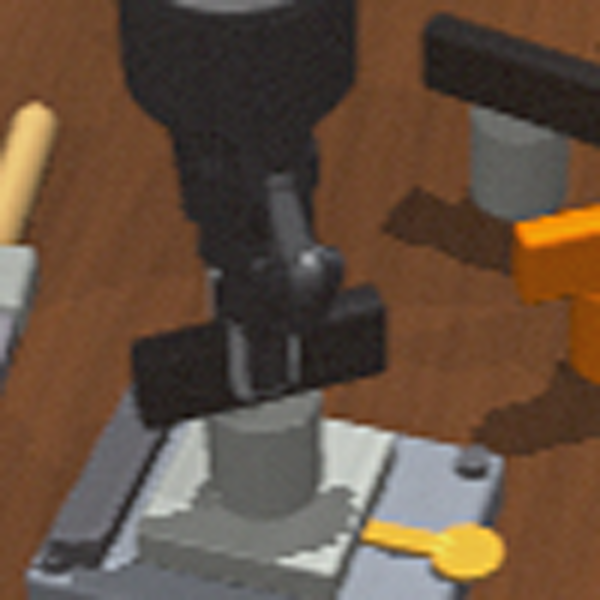

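send_rows(
  motion=[
    [0,0,-0.001,0,0,0.16,0],
    [30,0,-0.001,0,0,0.16,0],
    [60,0,-0.001,0,0,0.16,0],
    [100,0,-0.001,0,0,0.16,0],
    [100,0,-0.001,0,0,0.16,0],
    [100,0,-0.001,0,0,0.16,0],
    [100,0,-0.03,0,0,0.16,0],
    [100,0,-0.07,0,0,0.16,0],
    [100,0,-0.11,0,0,0.16,0],
    [100,0,-0.13,0,0,0.16,0],
  ],
)

```text
clock: 16.83
position: [0.5715, 0.1163, 0.2322]
ee_rot: [-0.121, 0.697, -0.696, 0.125]
ft_force: [0.1, 0.9, 0.7]
grip_width: 1.0
```

```bash
python3 -c "
from h import *
mv(.40,-.12,.25,-30)"
```

```text
t 16.83 pos [0.5715 0.1163 0.2322] zang -70.0 tilt [6.2 2. ] F [0.1 0.9 0.7] T [ 0.03 -0.07 -0.1 ] grip 1.0 j7 -1.56
shift [ 0.242  -0.0193  0.1633] rot [-0.003 -0.697 -0.006]
```

The tool sprang 9° onward on release, so the nut had been bound tight. I'll move the arm aside and check with both cameras.

send_rows(
  motion=[
    [100,0.242,-0.02,0.1633,0,-0.697,0],
    [100,0.242,-0.02,0.1633,0,-0.697,0],
    [100,0.242,-0.02,0.1633,0,-0.697,0],
    [100,0.242,-0.02,0.1633,0,-0.697,0],
    [100,0.242,-0.02,0.1633,0,-0.697,0],
    [100,0.242,-0.02,0.1633,0,-0.697,0],
    [100,0.242,-0.02,0.1633,0,-0.697,0],
    [100,0.242,-0.02,0.1633,0,-0.697,0],
    [100,0.242,-0.02,0.1633,0,-0.697,0],
    [100,0.242,-0.02,0.1633,0,-0.697,0],
  ],
)

```text
clock: 17.67
position: [0.3982, -0.1211, 0.2471]
ee_rot: [0.352, -0.613, 0.613, -0.353]
ft_force: [0.2, 0.3, 0.4]
grip_width: 0.998
```

```bash
python3 - <<'E'
from h import *
from m import bars
st()
for n in("top","side"):
    c=cam(n); save(c,n+"_end.png"); save(c,n+"_endc.png",(225,170,330,280) if n=="top" else (250,220,360,330),5)
    P=cloud(c); m=(np.hypot(P[...,0]-.571,P[...,1]-.117)<.06)&(P[...,2]>.114)&(P[...,2]<.14); q=P[m]
    print(n,"bar top z median",np.median(q[:,2]).round(4),np.percentile(q[:,2],90).round(4),len(q),cv2.minAreaRect((q[:,:2]*1000).astype(np.float32)))
    m=(np.hypot(P[...,0]-.571,P[...,1]-.117)<.05)&(P[...,2]>.043)&(P[...,2]<.048);print("plate z",np.median(P[m][:,2]).round(4))
    for o in bars(c): print(*o)
E
```

```text
t 17.67 pos [ 0.3982 -0.1211  0.2471] zang -30.2 tilt [1.9 0.6] F [0.2 0.3 0.4] T [ 0.04 -0.02 -0.01] grip 0.998 j7 -0.32
top bar top z median 0.1206 0.123 376 ((570.4085693359375, 115.7069091796875), (90.02290344238281, 16.045215606689453), 22.0950927734375)
plate z 0.0454
[411. 195.] [126.  63. 162.] [ 626.2 -164. ] [16.3 90.7] 139.7 0.0758
[169. 198.] [ 66. 101.  66.] [618.8 338.3] [30.2 48. ] 135.7 0.0792
[386. 253.] [57. 51. 48.] [ 504.8 -111.7] [16.1 89.9] 158.2 0.0758
[338. 279.] [208. 116.   1.] [452.9 -16.7] [16.2 90.4] 26.2 0.0758
side bar top z median 0.1201 0.1219 305 ((569.5557861328125, 119.45021057128906), (89.13613891601562, 18.502716064453125), 20.488204956054688)
plate z 0.045
[375. 172.] [57. 46. 41.] [ 447.6 -293.3] [19.9 90.6] 61.9 0.0753
[303. 194.] [112.  56. 136.] [ 626.1 -163.1] [19.2 93.5] 141.4 0.0749
[395. 201.] [194. 176.  10.] [ 388.1 -164.8] [19.8 89.9] 12.5 0.0747
[347. 210.] [50. 42. 39.] [ 505.4 -110.6] [20.1 88.3] 158.8 0.0745
[364. 236.] [187. 101.  10.] [454.3 -13.3] [20.1 87.2] 25.5 0.0748
[304. 275.] [95. 95. 92.] [569.  130.3] [19.8 40.4] 6.7 0.0755
[250. 363.] [56. 90. 59.] [621.  356.3] [28.5 47.8] 22.7 0.0789
```

View pics/top_end.png

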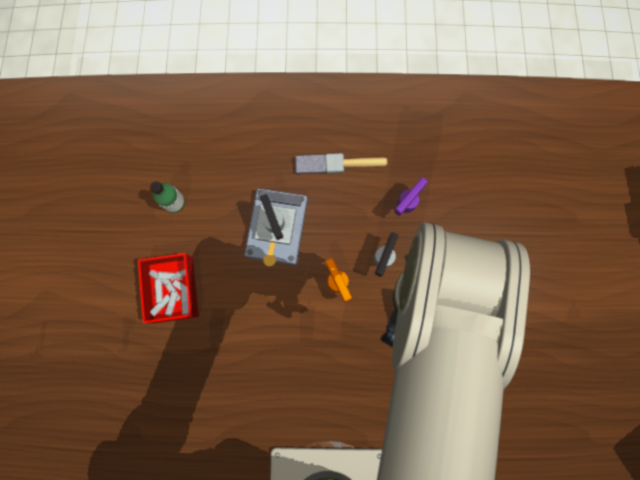

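View pics/side_end.png

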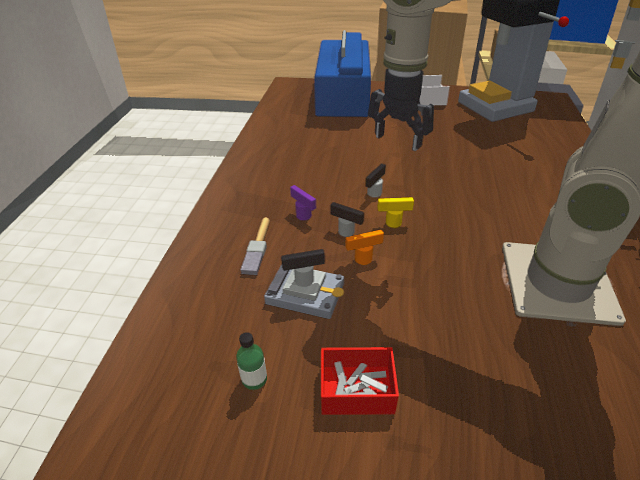

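View pics/side_endc.png

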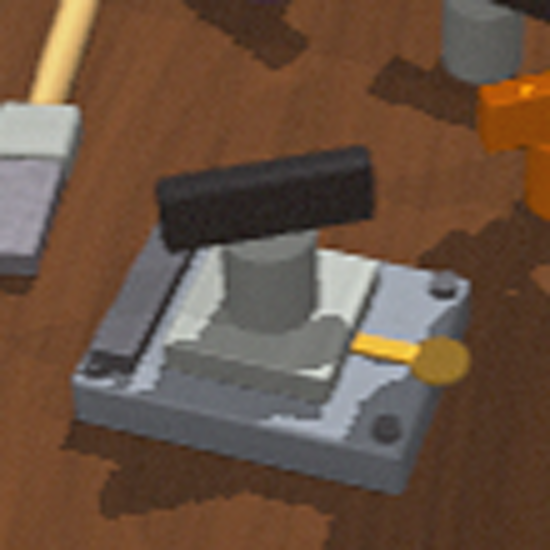

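Bar top is at 0.1206/0.1201 m (expected home 0.121), so the skirt is on the plate. Nuts A (386,253 top) and C (375,172 side) stand upright, and the bystanders have not moved. Handing in.

```bash
python3 -c "
from h import *
print(hand_in())"
```

```text
the job is handed in; nothing more can be done
None
```

The job is handed in: the fitting nut is screwed down on the clamp, and the other two nuts stand upright on the bench. It took about 18 s of the 72 s allowed.

- **First nut (at about x 0.50, y -0.11):** it stopped on the post's tip with its rim about 24 mm above the plate. I put it back upright about 3 mm from where it stood.
- **Second nut (from about x 0.62, y -0.29):** this one fits. It landed about 12 mm above the plate and sank about 1 mm per 10° of clockwise turn. It stopped at the height I had worked out for home, then bound tight with a little more turning.
- **Third nut:** never touched, because the fitting one had been found.

**Last checks:** the fitted nut's bar top measured 120.6 mm (top camera) and 120.1 mm (side camera) above the bench; 121 mm is home. The bin, oil bottle, brush and coloured look-alikes were where they started, and the gripper was open and touching nothing.

- **Disagreements:** the two cameras differed by about 4 mm in y throughout, so I judged alignment from the side camera and contact forces. I did not get a clear torque reading at the end of the turn. That the nut was tight I infer from the tool springing on 9° when it let go.

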